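# Clip the table card to the serving slab

## Task

Get the slate slab ready to be carried out: slide the white card lying on it up to the slab's free end (the end facing the steel clip, away from the ramekins) so that it lies square and about flush with that end, without sticking out. Then press the clip's thumb plate down to open its jaw, slide the open clip squarely onto that end over the middle of the card until the slab is fully home in its throat, and let the jaw close so that it pins the card. Do not shove the slab out of place, and leave the ramekins and the nearby tin and thermometer alone.

Things in the scene. Friction and masses are not known exactly. Their poses are not given: they have to be found in the camera images.
- slab: dark slate serving slab, 320 x 200 mm, 12 mm thick, on rubber feet: its underside is 11 mm and its top 23 mm above the worktop; 2 kg, loose. Origin: on the worktop under its centre. x along its length, towards the ramekins; the free end is at x = -160 mm. The space under the free end is open for 58 mm inward
- slab_end (a point): middle of the slab's free end, on its top edge
- card: stiff white card with ruled lines, 90 (x) x 130 (y) x 5 mm, lying loose on the slab. Origin: centre of its underside; x points inward along the slab, so that its outer edge is at x = -45 mm
- clip: sprung steel clip on a flat foot, 80 wide (y), 70 high, 0.38 kg, loose. Origin: on the worktop under its hinge axle (along y, 24 up); x points out of the jaw's mouth. Foot x -95 to +50, 5 thick, with a lower jaw rail 8.5 high at x 40 to 50. Upright cheeks by the axle end the throat at x +10: fully home, the slab's end touches them and the lip bites 38 inside the end (all mm)
- clip_jaw (a joint): opening of the upper jaw, rad: 0 shut, 0.56 fully open (lip 37 mm above the worktop), about 0.3 when closed on slab and card. A spring shuts it; pressing the thumb plate down opens it, about 4 N to start and 9 N fully open
- clip_thumb (a point): middle of the clip's thumb plate, which slopes up and back behind the axle: a trough across the clip's width, 76 mm wide and 32 mm long, between a rib towards the axle and the rolled tail, both about 9 mm high. Shut: 44 mm behind and 30 mm above the axle; fully open it lies level, 53 mm behind the axle and 26 mm above the worktop
- clip_lip (a point): middle of the lower edge of the upper jaw's lip, 48 mm in front of the axle
- ramekin_a: small round ribbed dish, 68 mm across, 38 mm high, standing on the slab; origin: centre of its underside
- ramekin_b: a second such dish beside it on the slab; origin: centre of its underside
- tomato_tin: closed food tin, 58 mm across, 72 mm high, on the worktop; origin: centre of its underside
- probe_thermo: folding probe thermometer, 125 x 34 x 22 mm, lying on the worktop; origin: centre of the underside

How it is judged:
By the outcome, as a careful person would: the job done as asked, in the order asked, and still so for the second after the job is handed in, with the robot touching nothing.
It also fails if it takes over 58 s, if anything falls off the work surface, if the arm or the gripper's body presses on something with over 40 N, if the wrist force passes 120 N, or if a joint passes its speed limit or range.

## Robot

A 6-joint arm with a two-finger parallel gripper is mounted at the origin on a cart in front of the work surface, level with it; the furniture and walls round the work are solid. World frame = base frame: x ahead of the robot, y to its left, z up, the work surface at z = 0. Lengths are in mm, angles in rad, forces in N, time in s.
With the tool pointing down it reaches from about 400 to 925 mm from the base axis. Payload 12.5 kg.
Tool frame: the origin (TCP) lies between the finger pads; the fingertips stand env.tip_extent ahead of it and the grasp point (between the pads) lies 11 mm behind it (env.tip_extent is the distance from the TCP to the fingertips, in mm); z points along the fingers, y is the line along which they close (so a half turn about z gives the same grasp; the last joint's range is limited). The gripper opens to 95 mm and grips with 3 to 60 N. Pads are 20 mm wide; open, the fingers measure 119 mm over their backs; the gripper's body (75 mm by 180 mm) begins 59 mm behind the grasp point.
Start: joints at [1.239, 0.491, 1.559, -0, 1.092, -0.106], TCP at [139.91, 609.156, 222.661] pointing down, gripper open.
Joint ranges: [-3.1, 3.1], [-0.84, 2.19], [0.05, 2.79], [-1.13, 4.28], [0.06, 2.93], [-2.69, 2.69]. Speed limits (rad/s): [2.22, 2.22, 2.79, 3.14, 3.14, 3.14].

## Interface

Orientations are given as [roll, pitch, yaw] about the fixed x, y, z axes, in that order (R = Rz(yaw) Ry(pitch) Rx(roll)).
In Python, from cell import env gives the robot as it stands.
- The arm moves only by the tool carry_out, never from a script. Its argument "motion" is a list of rows, each a list of 5 numbers: the shift along the tool's x, y, z in mm, then the turn about the tool's z in degrees, then the closure, from 0 (fully open) to 1 (shut). A call has 1 to 12 rows; each row shifts and turns the commanded pose from where the row before left it, along the tool's axes as they then stand; what a row does not reach is not made up. A row lasts 1/10 s, in which the tool goes at most 50 mm and 8.59 degrees, less where a joint would pass 70% of its speed; a pose out of reach is approached as far as the arm can. A call with a gripper value outside its range is refused whole. The fingers move at their own pace and stop on an object; the grip force is fixed at half the most. Time passes only in rows, so rows that do not move let the fingers close. It gives the time, the measured TCP pose, the force, the opening and the grip force at its end, in the units of the state.
- env.state(): the state, without advancing time (a new reading comes with each control period).
- env.read_camera(name): name is "scene" or "side" or "wrist"; returns a dict with "color" (384x512x3 uint8, red, green, blue), "K" (3x3 intrinsics, pixels), "R" (3x3) and "t" (3): a world point X has camera coordinates R X + t; the wrist camera has in their place "hand_eye" (4x4, takes a point from camera to tool coordinates, whose origin is the TCP and whose axes are the flange's). Camera axes: x right, y down, z forward; pixel columns grow to the right and rows downward; lengths in mm; the calibration is good to about 2 mm. A picture is of the moment at which its call begins: read the wrist's pose just before it. There is no depth.
- env.job_done(): hands the job in; it is judged then, once.
The state is a dict: "t": time; "joints": joint angles; "qvel": joint speeds; "tau": joint torques, N m; "eef_pos": TCP position; "tcp_rot": TCP orientation; "ft_force": force on the tool from outside, world axes, zero at the start; "moment": the same for the moment, N m; "opening": opening from 0.0 (shut) to 1.0 (fully open); "grip_force": force on a finger pad.
Only numpy, scipy, OpenCV 4.12 (cv2) and the standard library are available. Lean on these libraries where they do the work, as an engineer would, in place of code of your own. Each camera call takes 0.05 s, during which the arm holds its last target. There are 200 camera calls.

## Working session

There is one attempt and no reset: what is moved stays moved. The work goes in short steps, Python scripts to look and compute and a tool call to move; the robot and the scene stay as the last step left them, time stands still between calls to the robot, and variables do not carry over. Pictures are saved under pics/ and viewed, at most 10 in all, crops included, and the job is handed in when it is done.

Besides the shell and the picture viewer there is one more tool, called after "Request:" as name(argument=value, ...), one argument or row to a line, values as JSON. carry_out: Moves the arm, as the interface text tells. Its arguments: {"type":"object","properties":{"motion":{"type":"array"}},"required":["motion"]}

```bash
mkdir -p pics; cat > h.py <<'E'
import numpy as np, cv2
from cell import env
def snap(n,f):
    s=env.state(); c=env.read_camera(n); cv2.imwrite('pics/'+f+'.png',c['color'][:,:,::-1])
    np.savez('pics/'+f+'.npz',pos=s['eef_pos'],rot=s['tcp_rot'],**{k:v for k,v in c.items() if k!='color'}); return c
E
python3 - <<'E'
from h import *
s=env.state(); print(s, env.tip_extent)
a=snap('scene','sc0');b=snap('side','si0');w=snap('wrist','w0')
for c in(a,b,w): print({k:np.round(v,3).tolist() for k,v in c.items() if k!='color'})
im=np.hstack([a['color'],b['color']])
cv2.imwrite('pics/both.png',cv2.resize(np.vstack([im,np.hstack([w['color'],w['color']*0])]),(800,600))[:,:,::-1])
E
```

```text
{'t': 0.0, 'joints': array([ 1.23939956e+00,  4.91557976e-01,  1.55945419e+00,  1.41509979e-05,
        1.09169353e+00, -1.05603339e-01]), 'qvel': array([-2.13852534e-04, -1.38057741e-04, -7.07339218e-05,  1.56535087e-03,
        7.17823276e-04,  7.06742420e-04]), 'tau': array([-1.03343998e-03, -6.12629914e+01, -2.58183807e+01,  6.92420569e-02,
        4.81976126e-02, -1.18487928e-04]), 'eef_pos': array([139.82442096, 608.91694363, 222.06109505]), 'tcp_rot': array([-3.14048713e+00, -1.29803277e-04,  2.91579262e+00]), 'ft_force': array([-0.27574717,  0.83637233, -0.30505234]), 'moment': array([-0.01920558, -0.0197645 ,  0.03834892]), 'grip_force': 0.0, 'opening': 0.9990193744730331} 8.0
{'K': [[403.412, 0.0, 253.181], [0.0, 403.412, 188.252], [0.0, 0.0, 1.0]], 'R': [[0.687, -0.726, -0.021], [-0.522, -0.473, -0.71], [0.506, 0.498, -0.704]], 't': [-311.207, 310.437, 783.244]}
{'K': [[367.615, 0.0, 255.547], [0.0, 367.615, 198.345], [0.0, 0.0, 1.0]], 'R': [[0.999, -0.036, -0.018], [-0.037, -0.619, -0.785], [0.017, 0.785, -0.62]], 't': [-473.778, 95.025, 995.606]}
{'K': [[269.751, 0.0, 259.953], [0.0, 269.751, 190.259], [0.0, 0.0, 1.0]], 'hand_eye': [[0.0, -0.954, -0.298, 84.47], [1.0, 0.0, 0.0, 1.173], [-0.0, -0.298, 0.954, -162.124], [0.0, 0.0, 0.0, 1.0]]}
```

View pics/both.png

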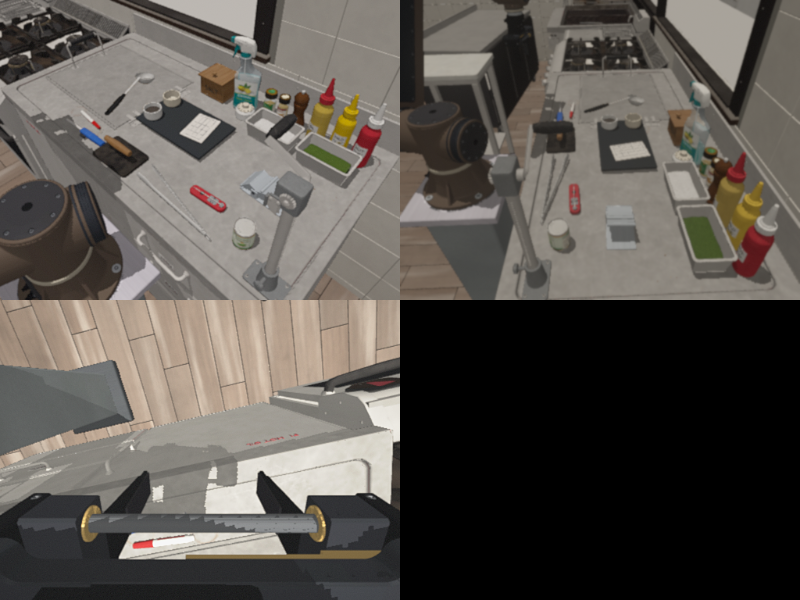

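```bash
python3 - <<'E'
import cv2
a=cv2.imread('pics/sc0.png')[105:270,165:385];b=cv2.imread('pics/si0.png')[140:325,190:430]
cv2.imwrite('pics/c1.png',cv2.resize(a,None,fx=3.6,fy=3.6,interpolation=cv2.INTER_CUBIC))
cv2.imwrite('pics/c2.png',cv2.resize(b,None,fx=3.2,fy=3.2,interpolation=cv2.INTER_CUBIC))
E
```

```text
(no output)
```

View pics/c1.png

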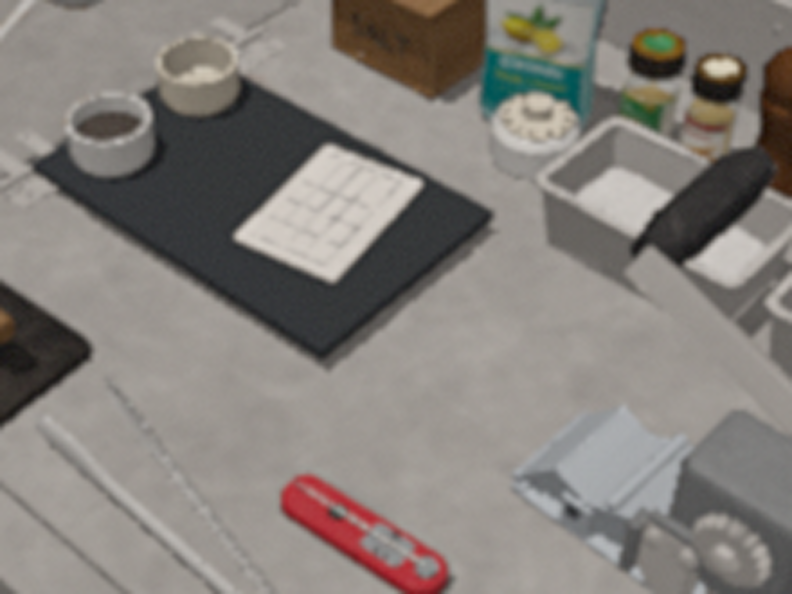

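View pics/c2.png

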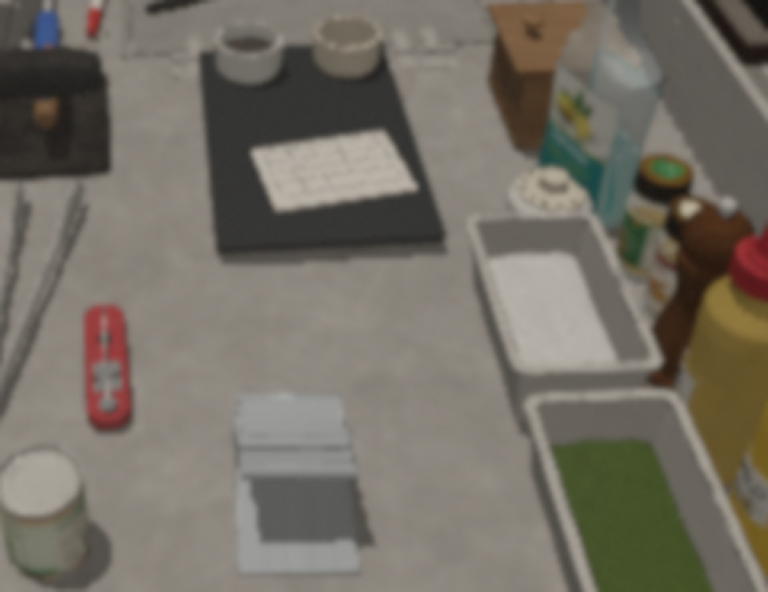

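Scene crop: slab free-end corners ~(323,357) and (490,216), card corners (330,143),(423,183),(335,282),(234,237), clip (515–690, 408–530), partly hidden by the lamp post. Side crop: free end (220,243)–(440,236), card (250,150),(386,131),(416,188),(280,210), clip foot tail (238,570)–(357,570).

```bash
cat >> h.py <<'E'
from scipy.optimize import least_squares
def load(f): return dict(np.load('pics/'+f+'.npz'))
def proj(c,X):
    p=(c['R']@np.atleast_2d(X).T).T+c['t']; q=(c['K']@p.T).T; return q[:,:2]/q[:,2:]
def ray(c,uv,z):
    d=c['R'].T@np.linalg.inv(c['K'])@np.r_[uv,1]; o=-c['R'].T@c['t']; return o+d*(z-o[2])/d[2]
def tri(cs,uvs):
    A=[];b=[]
    for c,u in zip(cs,uvs):
        P=c['K']@np.c_[c['R'],c['t']]
        for i in(0,1): r=u[i]*P[2]-P[i]; A.append(r[:3]/1000);b.append(-r[3]/1000)
    return np.linalg.lstsq(np.array(A),np.array(b),rcond=None)[0]
E
cat > m.py <<'E'
from h import *
S=load('sc0');D=load('si0')
s=lambda *p:np.array(p)/3.6+[165,105]; d=lambda *p:np.array(p)/3.2+[190,140]
C=[(s(323,357),d(220,243)),(s(490,216),d(440,236)),(s(37,168),d(203,52)),
 (s(330,143),d(386,131)),(s(423,183),d(416,188)),(s(335,282),d(280,210)),(s(234,237),d(250,150))]
for n,(a,b) in zip(['slabNear','slabFar','slabBackNear','c0','c1','c2','c3'],C):
    print(n,tri([S,D],[a,b]).round(1), ray(S,a,23).round(1),ray(D,b,23).round(1))
for u in [(238,570),(357,570)]: print('foot tail',ray(D,d(*u),5).round(1))
for u,z in [((240,397),30),((345,397),30),((237,475),60),((355,475),60),((240,445),50),((350,445),50)]: print(u,z,ray(D,d(*u),z).round(1))
for u,z in [((515,475),40),((625,408),40),((685,440),60),((600,520),60)]: print('s',u,z,ray(S,s(*u),z).round(1))
E
python3 m.py
```

```text
slabNear [482.5  22.6  14.6] [474.2  14.   23. ] [484.   17.9  23. ]
slabFar [674.7  25.   15.6] [668.2  20.4  23. ] [672.2  16.2  23. ]
slabBackNear [478.8 339.2  12.9] [470.5 326.2  23. ] [479.3 326.3  23. ]
c0 [650.  171.5  23.9] [651.3 172.7  23. ] [649.9 171.9  23. ]
c1 [663.6  83.9  22.7] [663.6  83.9  23. ] [663.3  83.   23. ]
c2 [538.7  62.8  18.9] [534.9  59.   23. ] [538.7  59.1  23. ]
c3 [518.  147.8  24.5] [519.3 149.4  23. ] [518.  149.4  23. ]
foot tail [ 482.3 -289.1    5. ]
foot tail [ 560.3 -292.9    5. ]
(240, 397) 30 [ 490.9 -161.8   30. ]
(345, 397) 30 [ 567.3 -165.8   30. ]
(237, 475) 60 [ 483.7 -255.    60. ]
(355, 475) 60 [ 560.4 -258.9   60. ]
(240, 445) 50 [ 487.5 -222.3   50. ]
(350, 445) 50 [ 561.9 -226.1   50. ]
s (515, 475) 40 [ 470.4 -156.1   40. ]
s (625, 408) 40 [ 563.  -174.9   40. ]
s (685, 440) 60 [ 550.2 -225.7   60. ]
s (600, 520) 60 [ 464.1 -222.8   60. ]
```

```bash
python3 - <<'E'
from h import *
S=load('sc0');D=load('si0')
k=1.28
for n,a,b in [('head',(295,188),(511,172)),('base',(268,288),(535,290)),('tin',(244,222),(558,227)),('bottle top',(236,42),(695,90)),('oilbox',(216,68),(682,115)),('redbottle',(377,110),(768,207)),('tub near',(250,125),(670,165))]:
    print(n,tri([S,D],[np.array(a)*k,(np.array(b)-[400,0])*k]).round(0))
R=np.array([[np.cos(2.91579),np.sin(2.91579),0],[np.sin(2.91579),-np.cos(2.91579),0],[0,0,-1]])
print('tool shift',R.T@np.array([640-139.8,100-608.9,200-222]))
E
```

```text
head [ 313. -360.  353.]
base [ 302. -378.  -18.]
tin [ 359. -252.   68.]
bottle top [807. 146. 252.]
oilbox [812. 237. 108.]
redbottle [ 822. -345.  211.]
tub near [710. -10.  42.]
tool shift [-601.43924655 -383.99229512   22.        ]
```

Request:
carry_out(
  motion=[
    [-42,-27,1,0,0],
    [-42,-27,1,0,0],
    [-42,-27,1,0,0],
    [-42,-27,1,0,0],
    [-42,-27,1,0,0],
    [-42,-27,1,0,0],
    [-42,-27,1,0,0],
    [-42,-27,1,0,0],
    [-42,-27,1,0,0],
    [-42,-27,1,0,0],
    [-42,-27,1,0,0],
    [-42,-27,1,0,0],
  ],
)

```text
t: 1.35
eef_pos: [559.7, 178.7, 210.5]
tcp_rot: [3.142, -0.0, 2.916]
ft_force: [-0.1, 0.8, -0.5]
opening: 0.999
grip_force: 0.0
```

Request:
carry_out(
  motion=[
    [-42,-27,5,0,0],
    [-42,-27,5,0,0],
    [-13,-6,0,-8,0],
    [0,0,0,-8,0],
    [0,0,0,-7,0],
    [0,0,0,0,0],
    [0,0,0,0,0],
  ],
)

```text
t: 2.05
eef_pos: [639.3, 100.7, 200.5]
tcp_rot: [3.141, -0.0, -2.969]
ft_force: [0.1, 0.4, 0.4]
opening: 0.997
grip_force: 0.0
```

```bash
python3 - <<'E'
from h import *
c=snap('wrist','w1'); s=env.state(); print(s['t'],s['eef_pos'],s['tcp_rot'])
cv2.imwrite('pics/w1b.png',cv2.resize(c['color'],(800,600),interpolation=cv2.INTER_CUBIC)[:,:,::-1])
E
```

```text
2.1 [639.33100951 100.75099175 200.6219796 ] [ 3.14145863e+00 -1.06139813e-04 -2.96908604e+00]
```

View pics/w1b.png

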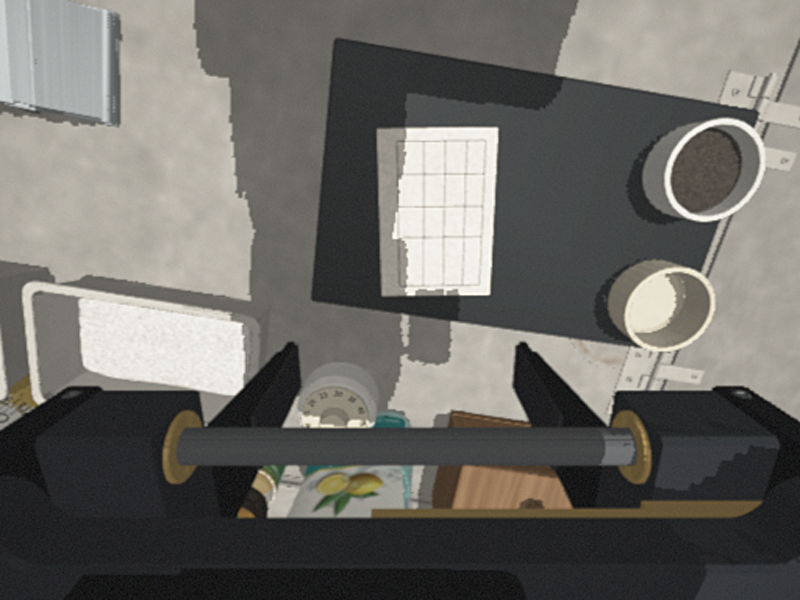

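Wrist view (800-wide): slab free-end corners (337,39),(313,300); card corners (377,129),(498,127),(490,296),(382,297); clip's lip at upper left.

```bash
cat >> h.py <<'E'
from scipy.spatial.transform import Rotation as Ro
def wcam(f):
    c=load(f); T=np.eye(4); T[:3,:3]=Ro.from_euler('xyz',c['rot']).as_matrix(); T[:3,3]=c['pos']
    M=np.linalg.inv(T@c['hand_eye']); return {'K':c['K'],'R':M[:3,:3],'t':M[:3,3]}
def rect(pts,L,W):
    "pts ordered (-,-),(+,-),(+,+),(-,+) in own axes -> x,y,yaw deg"
    q=np.array([[-L,-W],[L,-W],[L,W],[-L,W]])/2
    f=lambda p:(np.c_[np.cos(p[2])*q[:,0]-np.sin(p[2])*q[:,1]+p[0],np.sin(p[2])*q[:,0]+np.cos(p[2])*q[:,1]+p[1]]-pts).ravel()
    r=least_squares(f,[*pts.mean(0),1.6]); return r.x[:2].round(1),np.degrees(r.x[2]).round(2),r.fun.round(1)
E
python3 - <<'E'
from h import *
W=wcam('w1'); g=lambda p,z: ray(W,np.array(p)/1.5625,z)
for n,p,z in [('nearEnd',(337,39),23),('farEnd',(313,300),23),('nearBack',(757,112),23),('e',(545,73),23),('e',(450,318),23),('e',(590,340),23)]: print(n,g(p,z).round(1))
P=[g(p,28)[:2] for p in [(382,297),(490,296),(498,127),(377,129)]]
print(np.round(P,1)); print('card',rect(np.array(P),90,130))
# height check with the fixed cameras
S=load('sc0');D=load('si0')
s=lambda *p:np.array(p)/3.6+[165,105]; d=lambda *p:np.array(p)/3.2+[190,140]
w=lambda *p:np.array(p)/1.5625
for u in [((382,297),(423,183),(416,188)),((490,296),(330,143),(386,131)),((498,127),(234,237),(250,150)),((377,129),(335,282),(280,210))]:
    print(tri([W,S,D],[w(*u[0]),s(*u[1]),d(*u[2])]).round(1),end='')
for u in [((337,39),(323,357),(220,243)),((313,300),(490,216),(440,236))]:
    print(tri([W,S,D],[w(*u[0]),s(*u[1]),d(*u[2])]).round(1))
for p in [(120,10),(119,125)]: print('clip lip', g(p,13).round(1),g(p,20).round(1))
E
```

```text
nearEnd [480.4  24.3  23. ]
farEnd [676.7  28.3  23. ]
nearBack [474.2 337.5  23. ]
e [476.  175.4  23. ]
e [672.8 145.7  23. ]
e [671.8 270.1  23. ]
[[662.5  85.4]
 [646.3 173.7]
 [517.9 149.5]
 [534.6  61.6]]
card (array([590.3, 117.6]), np.float64(100.6), array([-0. , -0.1, -0.4,  0. ,  0.3,  0.4,  0.1, -0.3]))
[664.2  84.9  21.8][650.1 173.2  22.7][518.1 149.   23.7][536.8  60.7  21.2][481.3  21.8  16. ]
[676.6  26.6  14.1]
clip lip [ 486.6 -132.9   13. ] [ 488.  -128.5   20. ]
clip lip [ 564.8 -135.8   13. ] [ 564.7 -131.3   20. ]
```

Request:
carry_out(
  motion=[
    [15,8,40,-0.7,0],
    [15,8,40,0,0],
    [15.4,9.1,40,0,0],
    [0,0,32,0,0],
    [0,0,0,0,0],
  ],
)

```text
t: 2.6
eef_pos: [588.1, 117.1, 45.4]
tcp_rot: [3.141, -0.006, -2.955]
ft_force: [-0.0, -0.5, 0.7]
opening: 1.001
grip_force: 0.0
```

```bash
python3 - <<'E'
from h import *
c=snap('wrist','w2'); s=env.state(); print(s['t'],s['eef_pos'],s['tcp_rot'])
cv2.imwrite('pics/w2b.png',cv2.resize(c['color'],(800,600),interpolation=cv2.INTER_CUBIC)[:,:,::-1])
E
```

```text
2.65 [589.64931138 117.12270083  47.76198819] [ 3.14124975e+00 -2.79056941e-03 -2.95510942e+00]
```

View pics/w2b.png

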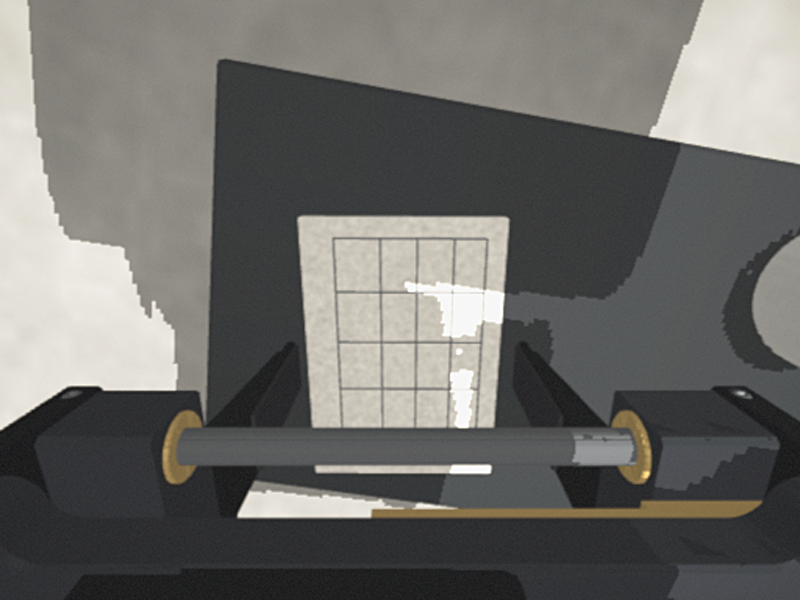

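The open fingers straddle the card; near card corners (298,217),(509,217), far (316,473),(491,473); slab near corner (219,60).

```bash
python3 - <<'E'
from h import *
W=wcam('w2'); g=lambda p,z: ray(W,np.array(p)/1.5625,z)
P=np.array([g(p,28)[:2] for p in [(316,473),(491,473),(509,217),(298,217)]])
print(P.round(1),'card',rect(P,90,130)); print(g((219,60),23).round(1),g((211,330),23).round(1),g((800,164),23).round(1))
W1=wcam('w1')
for a,b in [((377,129),(298,217)),((498,127),(509,217)),((337,39),(219,60))]: print(tri([W1,W],[np.array(a)/1.5625,np.array(b)/1.5625]).round(1))
E
```

```text
[[661.4  85. ]
 [644.8 173. ]
 [517.6 149. ]
 [534.1  61.5]] card (array([589.5, 117.1]), np.float64(100.6), array([ 0.3, -0.1,  0.2,  0.3, -0.3,  0.4, -0.2, -0.6]))
[480.   23.2  23. ] [594.7  26.1  23. ] [474.  264.5  23. ]
[534.4  61.4  26.6]
[517.7 149.8  25.7]
[480.9  25.   26.9]
```

Request:
carry_out(
  motion=[
    [0,0,8,0,0],
    [0,0,7,0,0],
    [0,0,0,0,0],
  ],
)

```text
t: 2.95
eef_pos: [590.4, 116.9, 33.8]
tcp_rot: [3.142, 0.0, -2.954]
ft_force: [-0.3, -0.4, 0.4]
opening: 0.998
grip_force: 0.0
```

Request:
carry_out(
  motion=[
    [0,0,0,0,0.1],
    [0,0,0,0,0.1],
    [0,0,0,0,0.1],
    [0,0,0,0,0.1],
  ],
)

```text
t: 3.35
eef_pos: [590.5, 117.0, 34.2]
tcp_rot: [-3.142, 0.001, -2.954]
ft_force: [0.2, -0.9, 3.8]
opening: 0.941
grip_force: 30.0
```

Request:
carry_out(
  motion=[
    [2,-4,0,0,0.1],
    [3.5,-7,0,0,0.1],
    [3.5,-7,0,0,0.1],
    [3.5,-7,0,0,0.1],
    [3.5,-7,0,0,0.1],
    [2.2,-5.3,0,0,0.1],
    [1,-3,0,0,0.1],
    [1,-2,0,0,0.1],
    [0,0,0,3,0.1],
    [0,0,0,3.4,0.1],
    [0,0,0,3,0.1],
    [0,0,0,0,0.1],
  ],
)

```text
t: 4.55
eef_pos: [578.4, 71.2, 34.1]
tcp_rot: [-3.142, 0.001, -3.12]
ft_force: [1.0, 0.2, 7.3]
opening: 0.933
grip_force: 30.0
```

Request:
carry_out(
  motion=[
    [0,0,0,0,0.1],
    [0,0,0,0,0.1],
  ],
)

```text
t: 4.75
eef_pos: [578.4, 71.2, 34.2]
tcp_rot: [3.142, 0.001, -3.118]
ft_force: [0.4, -0.6, 6.6]
opening: 0.935
grip_force: 30.0
```

```bash
python3 - <<'E'
from h import *
c=snap('wrist','w3'); s=env.state(); print(s['t'],s['eef_pos'],s['tcp_rot'])
cv2.imwrite('pics/w3b.png',cv2.resize(c['color'],(800,600),interpolation=cv2.INTER_CUBIC)[:,:,::-1])
E
```

```text
4.8 [578.42409043  71.15836368  34.13969333] [ 3.14152925e+00  8.81539722e-04 -3.11837469e+00]
```

View pics/w3b.png

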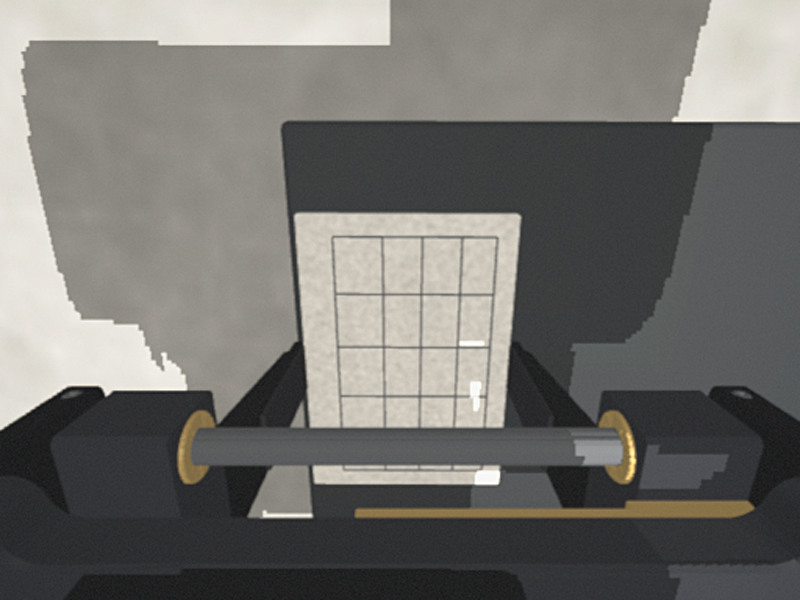

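Card is square to the slab: corners (294,214),(520,214),(315,484),(498,484); slab end edge from (283,122) down to about (297,330).

```bash
python3 - <<'E'
from h import *
W=wcam('w3'); g=lambda p,z: ray(W,np.array(p)/1.5625,z)
P=np.array([g(p,28)[:2] for p in [(315,484),(498,484),(520,214),(294,214)]])
print(P.round(1),'card',rect(P,90,130)); 
for p in [(283,124),(297,330),(313,500)]: print(g(p,23).round(1))
print(g((300,122),23),g((790,123),23))
im=cv2.imread('pics/w3.png'); cv2.imwrite('pics/w3c.png',cv2.resize(im[65:330,165:215],None,fx=2.26,fy=2.26))
gr=cv2.cvtColor(im,6).astype(int)
for r in (90,110,130,150,170,190,205): print(r, gr[r,178:204])
E
```

```text
[[642.8  29.5]
 [640.8 118.3]
 [511.4 115.6]
 [513.5  26.6]] card (array([577.1,  72.5]), np.float64(91.29), array([ 0.3, -0.5,  0.3,  0.6, -0.3,  0.5, -0.3, -0.5]))
[480.2  23.   23. ]
[564.6  23.8  23. ]
[657.2  26.9  23. ]
[479.35201194  29.50323757  23.        ] [475.33857427 216.26848541  23.        ]
90 [146 137 100  56  56  62  59  64  62  63  61  62  63  63  62  62  62  62
  60  61  65  61  62  62  64  64]
110 [141 141 143 121  77  53  58  61  62  65  61  64  62  61  60  64  63  61
  63  64  61  63  63  62  63  65]
130 [144 140 140 142 143 110  57  54  63  64  62  63  60  63  62  65  64  64
  60  63  63  64  61  64  63  62]
150 [146 144 143 143 143 144 133  94  54  51  76 162 200 200 198 200 202 205
 204 204 202 201 198 196 194 196]
170 [142 143 143 144 145 146 151 148 122  71  48  61 124 182 200 198 198 196
 195 199 203 205 202 200 198 195]
190 [150 149 149 148 147 147 147 146 147 152 115  54  44  77 157 198 202 203
 206 210 211 211 206 206 204 203]
205 [139 139 139 141 139 142 140 141 141 143 142 117  65  46  73 165 203 201
 198 204 209 206 203 203 200 197]
```

```bash
python3 - <<'E'
from h import *
W=wcam('w3')
for r,a,b in [(90,180,0),(110,181.5,0),(130,183.3,0),(150,184.9,188.6),(170,186.4,190.1),(190,188.3,191.7),(205,189.3,192.6)]:
    print(r,ray(W,np.array([a+.5,r+.5]),23)[:2].round(1), ray(W,np.array([b+.5,r+.5]),28)[:2].round(1) if b else '', ray(W,np.array([b+.5,r+.5]),31)[:2].round(1) if b else '')
E
```

```text
90 [486.5  22.2]  
110 [498.   22.4]  
130 [510.1  22.8]  
150 [522.7  23. ] [521.8  26.7] [521.3  27.5]
170 [535.9  23.2] [534.6  26.9] [533.9  27.7]
190 [549.7  23.7] [548.   27.3] [547.  28.]
205 [560.4  23.8] [558.5  27.3] [557.3  28.1]
```

Request:
carry_out(
  motion=[
    [0,-1.5,0,0,0.1],
    [0,-1.5,0,0,0.1],
    [0,0,0,0,0.1],
    [0,0,0,0,0],
    [0,0,0,0,0],
    [0,0,0,0,0],
    [0,0,0,0,0],
    [0,0,-4,0,0],
    [0,0,-10,0,0],
    [0,0,-15,0,0],
    [0,0,0,0,0],
  ],
)

```text
t: 5.9
eef_pos: [579.3, 68.7, 64.8]
tcp_rot: [3.142, 0.003, -3.118]
ft_force: [-0.7, -0.4, -0.2]
opening: 1.0
grip_force: 0.0
```

```bash
python3 - <<'E'
from h import *
c=snap('wrist','w4'); W=wcam('w4'); s=env.state(); print(s['t'],s['eef_pos'],s['tcp_rot'])
gr=cv2.cvtColor(c['color'],7).astype(float)
for r in range(70,215,12):
    row=gr[r]; d=np.where(row[120:]<90)[0][0]+120; 
    d1=d-1+(row[d-1]-100)/(row[d-1]-row[d]); m=[i for i in range(d,d+40) if row[i]>130]
    o=[ray(W,np.array([d1+.5,r+.5]),23)[:2].round(1)]
    if m: i=m[0]; o.append(ray(W,np.array([i-(row[i]-130)/(row[i]-row[i-1])+.5,r+.5]),28)[:2].round(1))
    print(r,*o)
E
```

```text
5.95 [578.85441749  68.69771089  63.81652653] [ 3.14155993e+00  2.22820874e-03 -3.11770717e+00]Traceback (most recent call last):
  File "<stdin>", line 5, in <module>
IndexError: index 0 is out of bounds for axis 0 with size 0
```

```bash
cat > edge.py <<'E'
from h import *
import sys
def edges(f,rows):
    W=wcam(f); gr=cv2.cvtColor(cv2.imread('pics/'+f+'.png'),6).astype(float)
    for r in rows:
        row=gr[r]; D=np.where(row[120:]<90)[0]
        if not len(D): continue
        d=D[0]+120; d1=d-1+(row[d-1]-100)/(row[d-1]-row[d]); m=[i for i in range(d,min(d+40,512)) if row[i]>130]
        o=[ray(W,np.array([d1+.5,r+.5]),23)[:2].round(1)]
        if m: i=m[0]; o.append(ray(W,np.array([i-(row[i]-130)/(row[i]-row[i-1])+.5,r+.5]),28)[:2].round(1))
        print(r,round(d1,1),*o)
E
python3 -c "
from edge import *
edges('w4',range(80,220,10))"
```

```text
80 198.4 [479.2  24.5]
90 195.3 [485.9  22.1]
100 195.8 [492.6  22.1]
110 196.5 [499.4  22.3]
120 197.2 [506.5  22.5]
130 320.0 [511.5 113. ]
140 321.7 [518.8 114.9]
150 321.3 [526.2 115.3]
160 320.6 [533.9 115.5]
170 319.6 [541.7 115.5]
180 318.7 [549.8 115.5]
190 318.9 [558.  116.4]
200 318.5 [566.4 116.8]
210 316.8 [575.  116.2]
```

```bash
python3 -c "
from h import *
W=wcam('w4');g=cv2.cvtColor(cv2.imread('pics/w4.png'),6).astype(int)
for r in (120,135,150,170,190,205): print(r,g[r,190:212],[ray(W,np.array([c+.5,r+.5]),28)[1].round(1) for c in (198,200,202)])
"
```

```text
120 [139 138 137 137 137 139 140 110  60  56  61  63  65  62  64  64  61  62
  62  62  60  64] [np.float64(24.2), np.float64(25.6), np.float64(27.0)]
135 [142 144 141 142 142 143 141 139 137 173 196 199 196 194 194 191 193 200
 197 199 196 202] [np.float64(23.7), np.float64(25.1), np.float64(26.6)]
150 [146 145 145 145 145 144 145 141 143 142 176 199 201 200 202 200 202 203
 205 201 196 193] [np.float64(23.2), np.float64(24.7), np.float64(26.2)]
170 [148 147 151 149 149 145 148 148 148 147 141 173 197 199 198 194 193 198
 202 202 203 206] [np.float64(22.5), np.float64(24.0), np.float64(25.6)]
190 [137 138 140 136 141 140 141 140 141 143 142 130 166 199 196 197 204 207
 202 200 199 198] [np.float64(21.8), np.float64(23.4), np.float64(24.9)]
205 [146 143 143 143 142 138 141 141 140 139 139 136 131 170 201 197 198 195
 196 197 200 198] [np.float64(21.3), np.float64(22.8), np.float64(24.4)]
```

Request:
carry_out(
  motion=[
    [0,0,-40,0,0],
    [0,0,-40,0,0],
    [7,-33,-20,0,0],
    [7,-33,-20,0,0],
    [7,-33,-16,0,0],
    [7,-33,0,0,0],
    [7,-33,0,0,0],
    [7,-33,0,0,0],
    [7,-33,0,0,0],
    [7,-33,0,0,0],
    [6,-34,0,0,0],
  ],
)

```text
t: 7.05
eef_pos: [522.8, -231.9, 198.2]
tcp_rot: [3.141, -0.0, -3.118]
ft_force: [0.2, -0.1, -0.2]
opening: 1.001
grip_force: 0.0
```

Request:
carry_out(
  motion=[
    [0,0,0,8,0],
    [0,0,0,8,0],
    [0,0,0,8,0],
    [0,0,0,8,0],
    [0,0,0,8,0],
    [0,0,0,8,0],
    [0,0,0,8,0],
    [0,0,0,8,0],
    [0,0,0,8,0],
    [0,0,0,8,0],
    [0,0,0,8,0],
    [0,0,0,5,0],
  ],
)

```text
t: 8.25
eef_pos: [523.3, -230.6, 198.1]
tcp_rot: [-3.141, -0.0, 1.537]
ft_force: [0.1, -0.8, 0.5]
opening: 0.999
grip_force: 0.0
```

Request:
carry_out(
  motion=[
    [0,0,0,0,0],
    [0,0,0,0,0],
  ],
)

```text
t: 8.45
eef_pos: [523.3, -230.7, 198.3]
tcp_rot: [-3.141, -0.0, 1.545]
ft_force: [-0.7, 0.6, 0.3]
opening: 1.002
grip_force: 0.0
```

```bash
python3 - <<'E'
from h import *
c=snap('wrist','w5'); s=env.state(); print(s['t'],s['eef_pos'],s['tcp_rot'],s['joints'].round(2))
cv2.imwrite('pics/w5b.png',cv2.resize(c['color'],(800,600),interpolation=cv2.INTER_CUBIC)[:,:,::-1])
E
```

```text
8.5 [ 523.35928284 -230.67876056  198.40274214] [-3.14130374e+00 -2.61968333e-04  1.54476097e+00] [-0.53  0.44  1.72  0.    0.98 -0.5 ]
```

View pics/w5b.png

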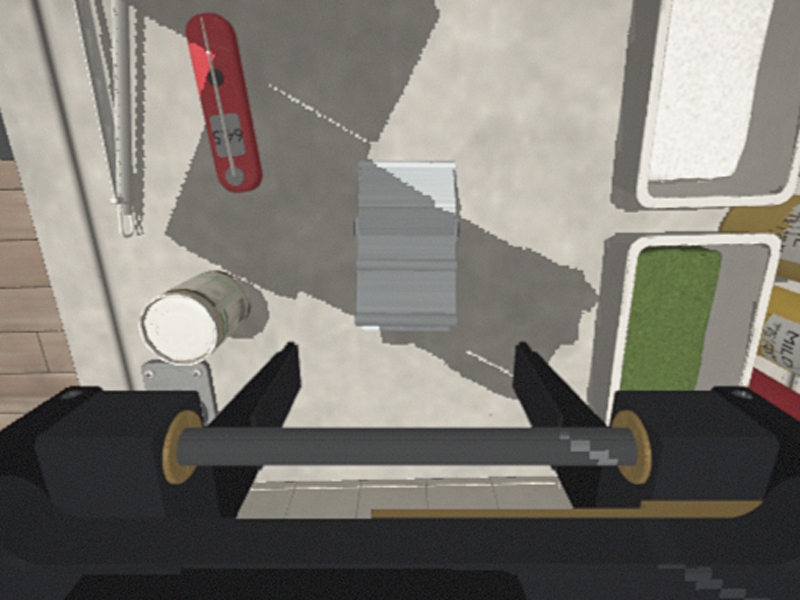

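Clip seen from above: front edge (358,161)–(456,162), axle ends at (355,228),(460,228), rolled tail (358,328)–(456,328); tin and thermometer to the left.

```bash
python3 - <<'E'
from h import *
W=wcam('w5'); g=lambda p,z: ray(W,np.array(p)/1.5625,z).round(1)
for n,p,z in [('front',(358,161),12),('front',(456,162),12),('axle',(355,228),24),('axle',(460,228),24),('tail',(356,328),65),('tail',(456,328),65),('tailfoot?',(358,330),5),('thermo',(240,190),10),('thermo',(260,180),10),('tin',(215,300),72)]: print(n,g(p,z))
D=load('si0');d=lambda *p:np.array(p)/3.2+[190,140]
w=lambda *p:np.array(p)/1.5625
for a,b in [((358,161),(240,397)),((456,162),(345,397)),((356,328),(237,475)),((456,328),(355,475))]: print(tri([W,D],[w(*a),d(*b)]).round(1))
E
```

```text
front [ 488.2 -140.4   12. ]
front [ 565.3 -143.1   12. ]
axle [ 484.1 -191.1   24. ]
axle [ 567.6 -193.2   24. ]
tail [ 485.3 -260.3   65. ]
tail [ 560.5 -262.2   65. ]
tailfoot? [ 478.7 -285.7    5. ]
thermo [ 391.4 -160.1   10. ]
thermo [ 408.6 -152.8   10. ]
tin [ 386.3 -233.4   72. ]
[ 490.5 -140.7    6.6]
[ 569.6 -143.4    4.3]
[ 484.2 -259.8   65.9]
[ 559.9 -262.3   64.5]
```

Request:
carry_out(
  motion=[
    [13,0.4,35,0.3,0],
    [13,0.5,40,0,0],
    [12.5,0.5,40,0,0],
    [0,0,35,0,0],
    [0,0,18,0,0],
    [0,0,10,0,0],
    [0,0,0,0,0],
  ],
)

```text
t: 9.2
eef_pos: [525.8, -192.2, 19.8]
tcp_rot: [-3.14, -0.001, 1.538]
ft_force: [0.6, -0.6, 0.6]
opening: 1.001
grip_force: 0.0
```

Request:
carry_out(
  motion=[
    [0,0,0,0,0.2],
    [0,0,0,0,0.2],
    [0,0,0,0,0.2],
    [0,0,0,0,0.2],
    [0,0,0,0,0.2],
  ],
)

```text
t: 9.7
eef_pos: [526.0, -192.4, 21.7]
tcp_rot: [3.141, 0.0, 1.537]
ft_force: [-3.2, 0.4, 7.5]
opening: 0.838
grip_force: 30.0
```

Request:
carry_out(
  motion=[
    [7,2.4,0,0,0.2],
    [14,4.8,0,0,0.2],
    [14,4.8,0,0,0.2],
    [14,4.8,0,0,0.2],
    [14,4.8,0,0,0.2],
    [14,4.8,0,0,0.2],
    [14,4.8,0,0,0.2],
    [14,4.8,0,0,0.2],
    [14,4.8,0,0,0.2],
    [14,4.8,0,0,0.2],
    [11,3.3,0,-1.5,0.2],
    [0,0,0,-1.5,0.2],
  ],
)

```text
t: 10.9
eef_pos: [580.5, -48.8, 21.7]
tcp_rot: [3.14, -0.0, 1.591]
ft_force: [-0.2, 5.0, 7.8]
opening: 0.835
grip_force: 30.0
```

Request:
carry_out(
  motion=[
    [0,0,0,0,0.2],
    [0,0,0,0,0.2],
  ],
)

```text
t: 11.1
eef_pos: [580.5, -49.4, 21.7]
tcp_rot: [3.14, -0.0, 1.59]
ft_force: [0.1, 5.6, 5.0]
opening: 0.838
grip_force: 30.0
```

```bash
python3 - <<'E'
from h import *
c=snap('wrist','w6'); s=env.state(); print(s['t'],s['eef_pos'],s['tcp_rot'],s['ft_force'])
cv2.imwrite('pics/w6b.png',cv2.resize(c['color'],(800,600),interpolation=cv2.INTER_CUBIC)[:,:,::-1])
E
```

```text
11.15 [580.4916648  -49.41255265  21.74845339] [ 3.13954712e+00 -3.53970910e-04  1.58963145e+00] [0.88417649 6.27661404 5.11727368]
```

View pics/w6b.png

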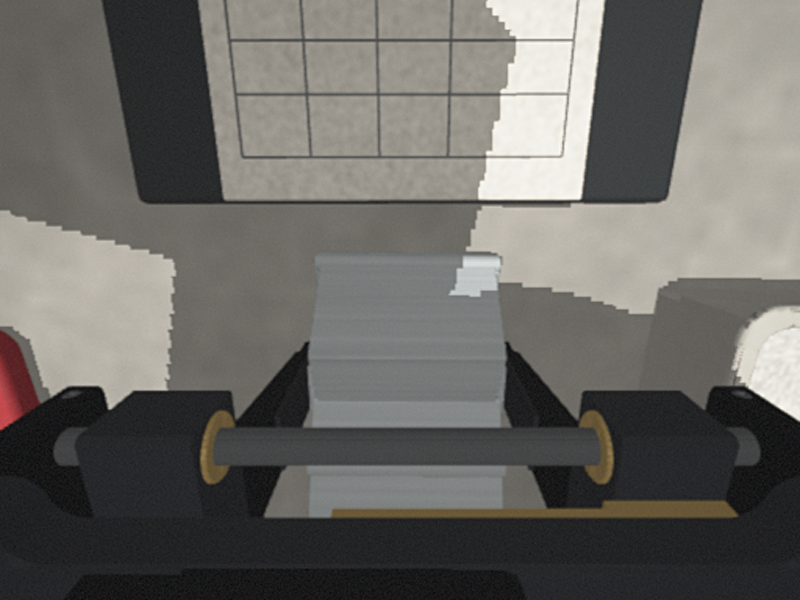

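Slab end lies at row ~202 from (140,203) to (668,201), card flush with it spanning columns 222–584; clip jaw front at row 257, columns 316–501: nearly centred and parallel.

```bash
python3 - <<'E'
from h import *
W=wcam('w6'); g=lambda p,z: ray(W,np.array(p)/1.5625,z).round(1)
for n,p,z in [('slab',(140,202),23),('slab',(668,200),23),('card',(223,200),28),('card',(584,200),28),('clip',(316,257),14),('clip',(501,256),14)]: print(n,g(p,z))
im=cv2.cvtColor(cv2.imread('pics/w6.png'),6).astype(int)
for c in(105,120,160,200,240,280,340,360,390,410):print(c,im[120:136,c])
E
```

```text
slab [480.4  21.6  23. ]
slab [677.4  26.1  23. ]
card [513.5  23.4  28. ]
card [643.9  25.9  28. ]
clip [543.2   0.   14. ]
clip [619.    1.9  14. ]
105 [ 41  43  41  40  47  44  42  40  35  38  69 110 109 111 108 107]
120 [ 43  41  44  43  42  40  39  40  36  36  69 113 109 108 112 108]
160 [154 153 150 149 149 149 150 138  95  42  71 109 107 106 105 104]
200 [154 153 156 153 155 158 156 136  91  42  73 111 110 112 111 111]
240 [149 148 149 151 148 152 155 134  74  39  73 110 111 109 107 110]
280 [148 148 145 143 146 148 148 132  72  46  76 104 104 102 101 103]
340 [239 239 241 242 242 243 244 213  88  49  80 106 136 192 186 187]
360 [240 241 241 241 241 242 245 218  89  47  86 106 133 189 187 188]
390 [ 68  66  66  65  67  66  63  55  47  61 123 184 184 179 180 176]
410 [ 67  62  66  64  67  69  58  53  47  61 124 185 181 181 178 178]
```

Request:
carry_out(
  motion=[
    [0,-1,0,0,0.2],
    [0,-0.7,0,0,0.2],
    [0,0,0,0,0],
    [0,0,0,0,0],
    [0,0,0,0,0],
    [0,0,-30,0,0],
    [0,0,-40,0,0],
    [0,0,-20,0,0.53],
    [-20,0,0,0,0.53],
    [-20,0,0,0,0.53],
    [0,0,0,0,0.53],
    [0,0,0,0,0.53],
  ],
)

```text
t: 12.35
eef_pos: [578.6, -90.1, 110.4]
tcp_rot: [-3.141, -0.0, 1.588]
ft_force: [0.1, -0.3, 0.3]
opening: 0.638
grip_force: 0.0
```

Request:
carry_out(
  motion=[
    [0,0,15,0,0.53],
    [0,0,15,0,0.53],
    [0,0,7,0,0.53],
    [0,0,0,0,0.53],
    [0,0,0,0,0.53],
  ],
)

```text
t: 12.85
eef_pos: [579.0, -89.7, 73.9]
tcp_rot: [-3.142, -0.0, 1.59]
ft_force: [0.1, -0.6, 1.0]
opening: 0.469
grip_force: 0.0
```

```bash
python3 - <<'E'
from h import *
c=snap('wrist','w7'); s=env.state(); print(s['t'],s['eef_pos'],s['tcp_rot'],s['ft_force'],s['opening'])
d=snap('side','si7')['color'][170:280,210:330]
cv2.imwrite('pics/w7b.png',np.hstack([cv2.resize(c['color'][130:384,120:400],(440,400)),cv2.resize(d,(360,400),interpolation=cv2.INTER_CUBIC)])[:,:,::-1])
E
```

```text
12.9 [579.11887831 -89.83992372  74.1425607 ] [3.14101935e+00 7.06822886e-05 1.58965016e+00] [-0.43751898  0.09468112  0.01021957] 0.4666413875887705
```

View pics/w7b.png

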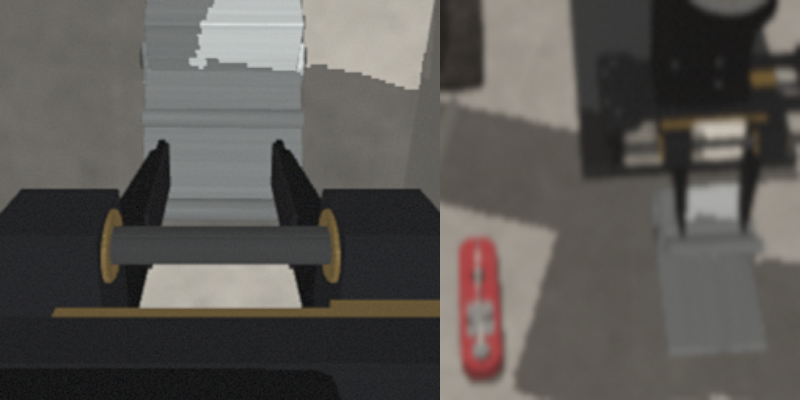

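Fingers stand above the trough between rib (row 118) and rolled tail (row 210), inside the plate's width.

Request:
carry_out(
  motion=[
    [0,0,6,0,0.53],
    [0,0,4,0,0.53],
    [-1,0,4,0,0.53],
    [-1,0,4,0,0.53],
    [0,0,0,0,0.53],
  ],
)

```text
t: 13.45
eef_pos: [579.2, -92.5, 55.4]
tcp_rot: [3.141, 0.0, 1.589]
ft_force: [0.6, -0.8, 6.5]
opening: 0.471
grip_force: 2.2
```

Request:
carry_out(
  motion=[
    [-2,0,5,0,0.53],
    [-2,0,5,0,0.53],
    [-2,0,4,0,0.53],
    [0,0,0,0,0.53],
  ],
)

```text
t: 13.85
eef_pos: [579.5, -98.5, 41.8]
tcp_rot: [3.14, 0.0, 1.589]
ft_force: [0.6, -2.8, 7.1]
opening: 0.469
grip_force: 4.7
```

Request:
carry_out(
  motion=[
    [-1,0,4,0,0.53],
    [0,0,3,0,0.53],
    [0,0,0,0,0.53],
  ],
)

```text
t: 14.15
eef_pos: [579.7, -99.6, 35.6]
tcp_rot: [3.14, 0.001, 1.589]
ft_force: [-0.6, -4.3, 12.2]
opening: 0.469
grip_force: 9.9
```

Request:
carry_out(
  motion=[
    [0,0,1,0,0.53],
    [0,0,0,0,0.53],
  ],
)

```text
t: 14.35
eef_pos: [579.7, -99.6, 35.4]
tcp_rot: [3.139, 0.001, 1.589]
ft_force: [-3.6, -3.4, 20.8]
opening: 0.469
grip_force: 13.0
```

```bash
python3 - <<'E'
from h import *
c=snap('wrist','w8'); s=env.state(); print(s['t'],s['eef_pos'],s['tcp_rot'],s['ft_force'],s['opening'])
cv2.imwrite('pics/w8b.png',cv2.resize(c['color'],(800,600),interpolation=cv2.INTER_CUBIC)[:,:,::-1])
E
```

```text
14.4 [579.69469038 -99.65162316  35.38900779] [3.13926662e+00 8.41898450e-04 1.58889153e+00] [-3.49272864 -3.44104017 20.74477929] 0.46974808607925833
```

View pics/w8b.png

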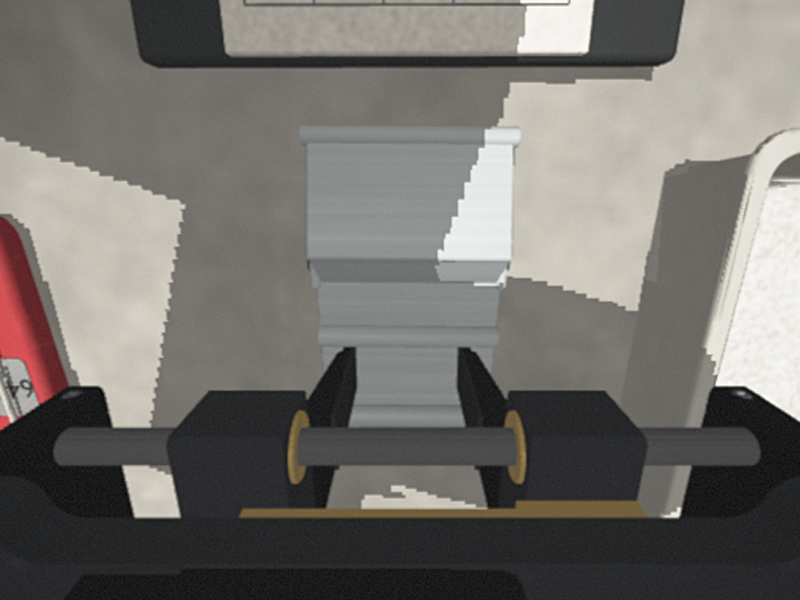

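Jaw is fully open; lip (301–520, row 135, centre 410) is centred and parallel to the slab end (148–672, row 66).

Request:
carry_out(
  motion=[
    [0,0,-0.6,0,0.53],
    [3,0,0,0,0.53],
    [4,0,0,0,0.53],
    [4,0,0,0,0.53],
    [4,0,0,0,0.53],
    [4,0,0,0,0.53],
    [0,0,0,0,0.53],
  ],
)

```text
t: 15.1
eef_pos: [580.1, -81.0, 35.6]
tcp_rot: [3.138, 0.002, 1.589]
ft_force: [0.8, -6.8, 13.6]
opening: 0.467
grip_force: 11.0
```

```bash
python3 - <<'E'
from h import *
c=snap('wrist','w9'); s=env.state(); print(s['t'],s['eef_pos'],s['tcp_rot'],s['ft_force'],s['opening'])
a=cv2.cvtColor(cv2.imread('pics/w8.png'),6).astype(int);b=cv2.cvtColor(c['color'],7).astype(int)
for col in (210,250,290): print(np.abs(np.diff(a[60:130,col])).argsort()[-4:]+60,np.abs(np.diff(b[60:130,col])).argsort()[-4:]+60)
for im in(a,b): print(im[86,185:200],im[86,325:340])
E
```

```text
15.15 [580.03129058 -81.05040154  35.60159514] [3.13787511e+00 1.61162967e-03 1.58932014e+00] [ 0.74222632 -6.01017935 13.36809977] 0.4665736043160696
[90 82 91 80] [76 70 75 71]
[89 88 91 80] [76 70 75 71]
[89 80 92 91] [76 75 71 70]
[118 120 120 121 120 121 126 134 133 133 133 132 134 135 134] [228 229 228 227 228 228 229 222 202 192 194 195 196 193 198]
[110 113 114 114 111 113 124 130 132 130 130 134 131 132 133] [226 226 225 226 225 226 223 212 199 197 196 197 197 197 197]
```

Request:
carry_out(
  motion=[
    [3,0,0,0,0.53],
    [3,0,0,0,0.53],
    [3,0,0,0,0.53],
    [3,0,0,0,0.53],
    [3,0,0,0,0.53],
    [3,0,0,0,0.53],
    [0,0,0,0,0.53],
  ],
)

```text
t: 15.85
eef_pos: [579.7, -63.2, 35.6]
tcp_rot: [3.138, 0.002, 1.589]
ft_force: [0.3, -8.7, 13.4]
opening: 0.472
grip_force: 11.3
```

```bash
python3 - <<'E'
from h import *
c=snap('wrist','w10'); s=env.state(); print(s['t'],s['eef_pos'],s['tcp_rot'],s['ft_force'],s['opening'])
cv2.imwrite('pics/w10b.png',cv2.resize(c['color'],(800,600),interpolation=cv2.INTER_CUBIC)[:,:,::-1])
W=wcam('w10')
b=cv2.cvtColor(c['color'],7).astype(int)
for col in (110,130,150,170,370,390,410): 
    d=np.diff(b[40:150,col]); i=d.argmax(); print(col,i+40,d[i],ray(W,np.array([col+.5,i+41]),23).round(1))
E
```

```text
15.9 [579.70099665 -63.16490515  35.59040998] [3.13787845e+00 1.61486924e-03 1.58929626e+00] [-0.37349387 -7.5734469  13.51234257] 0.47051097067153735
110 105 35 [486.6  20.9  23. ]
130 105 36 [498.9  21.2  23. ]
150 105 41 [511.3  21.4  23. ]
170 76 44 [524.9  38.2  23. ]
370 108 54 [647.4  22.2  23. ]
390 108 51 [659.8  22.4  23. ]
410 105 78 [671.9  24.4  23. ]
```

Request:
carry_out(
  motion=[
    [3,0,0,0,0.53],
    [3,0,0,0,0.53],
    [3,0,0,0,0.53],
    [3,0,0,0,0.53],
    [3,0,0,0,0.53],
    [3,0,0,0,0.53],
    [3,0,0,0,0.53],
    [0,0,0,0,0.53],
  ],
)

```text
t: 16.7
eef_pos: [579.3, -42.1, 35.6]
tcp_rot: [3.138, 0.002, 1.589]
ft_force: [0.9, -8.0, 13.8]
opening: 0.471
grip_force: 11.5
```

Request:
carry_out(
  motion=[
    [1,0,0,0,0.53],
    [1,0,0,0,0.53],
    [0,0,0,0,0.53],
  ],
)

```text
t: 17.0
eef_pos: [579.3, -40.4, 35.6]
tcp_rot: [3.138, 0.002, 1.589]
ft_force: [1.2, -9.4, 13.4]
opening: 0.471
grip_force: 12.0
```

```bash
python3 - <<'E'
from h import *
c=snap('wrist','w11'); s=env.state(); print(s['t'],s['eef_pos'],s['tcp_rot'],s['ft_force'])
W=wcam('w11'); W8=wcam('w8')
a=cv2.cvtColor(cv2.imread('pics/w8.png'),6).astype(float);b=cv2.cvtColor(c['color'],7).astype(float)
# clip shift in the tool frame since w8: match rib/plate patch
T=a[165:222,215:300].astype(np.uint8); r=cv2.matchTemplate(b.astype(np.uint8)[140:245,205:310],T,cv2.TM_CCOEFF_NORMED); print(cv2.minMaxLoc(r)[1:4:2], 'no shift=(10,25)')
for col in (90,110,130,150,160,355,370,390,410,425): 
    d=np.diff(b[60:210,col]); i=d.argmax(); print(col,i+60,d[i],ray(W,np.array([col+.5,i+61]),11).round(1),ray(W,np.array([col+.5,i+61]),23).round(1))
E
```

```text
17.05 [579.28672668 -40.39868004  35.59998138] [3.13788494e+00 1.70495574e-03 1.58930588e+00] [-0.23414142 -9.53692939 13.25956677]
(0.6825151443481445, (1, 25)) no shift=(10,25)
90 160 53.0 [460.5   6.5  11. ] [468.1   9.   23. ]
110 142 35.0 [476.3  19.3  11. ] [482.9  21.   23. ]
130 142 41.0 [490.   19.5  11. ] [495.7  21.2  23. ]
150 142 33.0 [503.7  19.8  11. ] [508.5  21.4  23. ]
160 142 35.0 [510.6  19.9  11. ] [514.9  21.5  23. ]
355 142 58.0 [644.6  22.3  11. ] [640.3  23.8  23. ]
370 141 64.0 [654.8  23.2  11. ] [649.8  24.6  23. ]
390 141 59.0 [668.6  23.5  11. ] [662.7  24.9  23. ]
410 140 59.0 [682.2  24.4  11. ] [675.5  25.8  23. ]
425 64 21.0 [682.8  72.2  11. ] [676.1  70.5  23. ]
```

Request:
carry_out(
  motion=[
    [1,0,0,0,0.53],
    [1,0,0,0,0.53],
    [0,0,0,0,0.53],
  ],
)

```text
t: 17.35
eef_pos: [579.3, -38.4, 35.6]
tcp_rot: [3.138, 0.002, 1.589]
ft_force: [0.4, -10.0, 13.8]
opening: 0.469
grip_force: 12.1
```

Request:
carry_out(
  motion=[
    [1,0,0,0,0.53],
    [0,0,0,0,0.53],
  ],
)

```text
t: 17.55
eef_pos: [579.3, -37.4, 35.6]
tcp_rot: [3.138, 0.002, 1.589]
ft_force: [-0.1, -10.3, 14.3]
opening: 0.471
grip_force: 12.1
```

Request:
carry_out(
  motion=[
    [1,0,0,0,0.53],
    [0,0,0,0,0.53],
  ],
)

```text
t: 17.75
eef_pos: [579.2, -36.5, 35.6]
tcp_rot: [3.138, 0.002, 1.589]
ft_force: [-0.4, -9.9, 13.0]
opening: 0.472
grip_force: 12.2
```

Request:
carry_out(
  motion=[
    [1,0,0,0,0.53],
    [0,0,0,0,0.53],
  ],
)

```text
t: 17.95
eef_pos: [579.3, -36.0, 35.6]
tcp_rot: [3.138, 0.003, 1.59]
ft_force: [1.0, -15.6, 13.2]
opening: 0.473
grip_force: 13.3
```

Request:
carry_out(
  motion=[
    [0.4,0,0,0,0.53],
    [0,0,0,0,0.53],
  ],
)

```text
t: 18.15
eef_pos: [579.3, -36.0, 35.7]
tcp_rot: [3.138, 0.003, 1.59]
ft_force: [0.5, -17.3, 14.1]
opening: 0.472
grip_force: 14.1
```

```bash
python3 - <<'E'
from h import *
c=snap('wrist','w12'); s=env.state(); print(s['t'],s['eef_pos'],s['tcp_rot'],s['ft_force'])
W=wcam('w12'); b=cv2.cvtColor(c['color'],7).astype(float)
for col in (110,130,150,160,355,370,390,410): 
    d=np.diff(b[100:210,col]); i=d.argmax(); print(col,i+100,d[i],ray(W,np.array([col+.5,i+101]),23).round(1))
print(b[60:150:3,260].astype(int)); g=b[130]; print(b[125,190:330:4].astype(int))
E
```

```text
18.2 [579.3218569  -35.99998305  35.6626511 ] [3.13759466e+00 2.81722042e-03 1.58971700e+00] [  0.29833191 -17.76605797  13.46233191]
110 148 32.0 [482.3  21.4  23. ]
130 149 43.0 [495.2  21.   23. ]
150 148 35.0 [508.1  21.9  23. ]
160 149 35.0 [514.5  21.4  23. ]
355 149 68.0 [640.9  23.7  23. ]
370 148 67.0 [650.5  24.6  23. ]
390 148 64.0 [663.5  24.8  23. ]
410 147 54.0 [676.4  25.7  23. ]
[130 149 147 149 149 139 140 122 124 121 113 124 126 124 128 125 126 128
 126 126 126 128 128 128 127 132 128 130 129 128]
[145 153 126 124 126 124 125 127 124 125 125 127 127 127 124 126 127 125
 125 124 126 126 122 219 216 216 217 216 217 215 216 215 215 213 210]
```

Request:
carry_out(
  motion=[
    [-0.7,0,0,0,0.53],
    [0,0,-3,0,0.53],
    [0,0,-4,0,0.53],
    [0,0,-4,0,0.53],
    [0,0,-4,0,0.53],
    [0,0,0,0,0.53],
  ],
)

```text
t: 18.8
eef_pos: [577.6, -34.2, 49.4]
tcp_rot: [-3.141, -0.0, 1.589]
ft_force: [0.9, -0.0, 2.0]
opening: 0.468
grip_force: 0.8
```

Request:
carry_out(
  motion=[
    [0,0,-4,0,0.53],
    [0,0,-6,0,0.53],
    [0,0,-15,0,0.53],
    [0,0,-40,0,0.53],
    [0,0,-40,0,0.53],
    [0,0,-40,0,0.53],
    [0,0,0,0,0.53],
    [0,0,0,0,0.53],
  ],
)

```text
t: 19.6
eef_pos: [577.6, -34.2, 194.9]
tcp_rot: [3.14, 0.0, 1.589]
ft_force: [0.7, -0.1, -0.8]
opening: 0.468
grip_force: 0.0
```

```bash
python3 - <<'E'
from h import *
c=snap('wrist','w13'); s=env.state(); print(s['t'],s['eef_pos'],s['tcp_rot'],s['ft_force'])
W=wcam('w13'); b=cv2.cvtColor(c['color'],7).astype(float)
for n,x,y,z in [('slabL',480,22,23),('slabR',677,26,23),('cardL',513,24,28),('cardR',643,26,28),('lip',579,62,30),('axle',579,14,24),('sideL',540,40,30),('sideR',619,42,30)]: print(n,proj(W,[x,y,z]).round(1))
np.save('b.npy',b)
v=proj(W,[579,62,30])[0]; r=int(v[1]); cc=int(v[0])
print(b[r-12:r+20,cc-8].astype(int)); print(b[r+20,cc-55:cc+56].astype(int))
print('slab L', [ (c0,int(np.diff(b[r+10:r+75,c0]).argmax()+r+10)) for c0 in (cc-75,cc-60,cc+60,cc+75)])
E
```

```text
19.65 [577.28377053 -34.20249262 193.75741866] [-3.14071808e+00 -3.01837364e-04  1.58944051e+00] [-0.10931019 -0.00393549 -0.21839386]
slabL [[179.7 130. ]]
slabR [[342.2 129.7]]
cardL [[206.1 129.2]]
cardR [[315.  129.5]]
lip [[262.1  96.5]]
axle [[261.2 138.3]]
sideL [[228.3 115.8]]
sideR [[295.9 115.3]]
[178 223 217 217 220 223 224 223 224 218 196 210 224 222 200 203 210 209
 209 210 210 210 212 212 210 208 208 206 208 208 208 213]
[243 240 241 241 239 224 214 228 236 237 236 234 233 231 231 232 233 231
 232 233 235 237 233 220 210 210 210 208 210 209 209 210 211 209 211 211
 209 210 211 210 210 211 210 212 210 211 212 211 210 212 212 209 211 211
 211 212 211 212 211 212 211 211 210 212 211 213 211 212 212 212 213 211
 212 213 211 213 211 213 210 213 211 211 212 212 213 215 192 213 231 228
 227 228 229 231 233 233 233 231 230 232 222 209 230 242 242 239 239 245
 222 120  64]
slab L [(187, 130), (202, 131), (322, 130), (337, 130)]
```

```bash
python3 - <<'E'
from h import *
b=np.load('b.npy'); W=wcam('w13')
for a,e in ((232,250),(250,268),(268,284)): print(b[84:150,a:e].mean(1).astype(int))
for y,z in ((62,30),(62,34),(60,30),(14,24),(-30,45)): print(y,z,proj(W,[579,y,z]).round(1))
for r in (104,112,120,128): print(r,b[r,224:236].astype(int),b[r,288:302].astype(int))
E
```

```text
[199 237 236 234 234 234 235 235 237 233 209 212 228 221 196 199 207 206
 208 211 209 208 208 207 208 207 206 205 206 205 209 211 209 213 213 209
 210 211 211 211 213 216 216 213 212 210 208 213 206 160 162 166 168 168
 165 166 166 164 165 163 162 162 181 225 234 231]
[198 237 236 236 236 236 236 237 237 233 207 209 224 221 199 201 210 208
 209 211 210 209 210 209 209 209 208 207 209 207 210 212 211 214 213 209
 211 212 212 212 212 216 217 213 210 210 210 215 205 161 163 167 168 168
 166 166 167 165 164 163 163 161 182 226 231 229]
[196 237 237 236 236 236 237 238 239 234 206 204 219 218 201 203 212 210
 210 212 211 210 210 210 211 210 209 210 212 209 210 213 211 214 212 210
 212 213 213 212 213 215 216 213 209 210 212 215 203 161 164 166 168 168
 166 165 167 165 164 161 163 160 180 224 228 227]
62 30 [[262.1  96.5]]
62 34 [[262.1  96.4]]
60 30 [[262.   98.4]]
14 24 [[261.2 138.3]]
-30 45 [[260.5 177.6]]
104 [238 237 238 236 237 239 227 206 209 208 210 209] [213 212 212 213 215 175 176 231 242 239 238 239 238 236]
112 [237 237 238 240 241 234 212 203 206 207 204 207] [212 212 214 216 214 187 223 241 240 238 238 239 240 240]
120 [239 238 238 239 240 225 208 208 209 210 209 212] [214 212 211 213 214 205 221 233 240 243 243 240 239 239]
128 [241 240 241 245 247 231 211 212 212 211 212 213] [208 208 209 207 209 204 172 175 235 248 245 245 245 244]
```

```bash
python3 -c "
from cell import env
print(env.job_done())"
```

```text
the job is handed in; nothing more can be done
None
```

The card sits square and about flush with the slab's free end (inset roughly 1 mm), the clip is fully home over its middle with the jaw closed on it, and the slab did not measurably move; I handed the job in at about 20 s.

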